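# Ease the spring clip off the block stud with the forked wedge

## Task

A spring clip on an upright stud holds down the sample block. With the forked wedge flat on the deck, slide it gently under the clip's two wings until the clip spreads and slips up over the ball of the stud, and stop as soon as it lets go: never press or ram deck, stud or clip with 25 N or more, and do not touch the clip with the fingers until it is over the ball. Then lay the wedge on the bench clear of the module, lift the clip off the stud and set it down in the steel tray, not dropped, leaving the other things where they are.

Things in the scene. Friction and masses are not known exactly. Their poses are not given: they have to be found in the camera images.
- wedge_grip (a point): Grey plastic forked wedge, lying flat and loose on the bench, 134 mm long, 51 wide, 0.08-0.17 kg. The point: centre of its upright grip (40 mm along x, 16 wide along y, top 52 mm above the wedge's flat underside), 28 mm above the underside. Below it a foot 24 wide, 10 high; ahead (x +18 to +40 mm) a bridge 51 wide, 18 high. x points to the prong tips, z up.
- wedge_tips (a point): Midway between the wedge's two prong tips, at underside level, 104 mm ahead (x) of wedge_grip. Prongs run straight along x from the bridge's face, 64 mm behind the tips; each 7 mm wide, centred 22 mm either side (34 mm clear between), 2 mm thick at the tip, rising evenly to 18 mm thick at 50 mm behind the tip, then level. Slippery.
- stud_foot (a point): Foot of the steel stud on the flat aluminium deck (24-30 mm above the bench; 110 mm wide), on the stud's axis, z up. Push the wedge along +x, a prong either side. Deck clear from x -60 mm to a well block 26 mm high at +66; white base below starts at x -75. A strap 16 wide, 3 high runs from the stud to +x. Deck and stud have end play: pushed with 3 N they shift up to 10 mm to +x, then stop hard.
- stud_ball (a point): Centre of the stud's ball, 14 mm diameter, 15.2 mm above the deck. Below it a 9 mm neck and a round shoulder (18 mm diameter, 5 mm high); above it a tip of 6 mm diameter up to 52 mm above the deck. Moves with stud_foot. While the clip is being raised, its reaction (about 8 N) adds to the hand's own press of the wedge on the deck.
- clip_wings (a point): On the spring clip's axis, level with the middle of its two wings: straight steel bars 5 mm thick along y, 13 to 29 mm either side, outside upright legs (to 16 mm). Axes as stud_foot's at the start; the clip can turn a little on the stud. At the start the clip sits on the shoulder, this point 7.5 mm above the deck, the gap under the wings 5 mm.
- clip_foot (a point): Lowest face of the clip (wings' underside), on its axis. Two sprung jaws, 0 to 4 mm above it, hug the neck. Raising the clip takes about 8 N; risen by about 8 mm it lets go of the ball and the push drops. It then jumps up to rest loosely on the ball with this point about 19 mm above the deck, round the tip, and lifts off freely.
- clip_grip (a point): Centre of the clip's black moulded body, 18 mm along x, 34 along y, 12 high, with a hole round the stud's tip; 29 mm above clip_foot. The place to grasp the clip from above. The whole clip weighs 0.05-0.09 kg. On the shoulder, the stud's tip shows 12 mm above the body.
- tray: Fixed open steel tray, 130 mm along x, 110 along y, 22 mm high, walls and floor 3 mm thick. Origin: centre of its underside.
- reagent: Bystander: loose glass bottle, 60 mm diameter, 130 mm tall; origin at the centre of its underside.
- tipbox: Bystander: loose grey pipette-tip box, 75 x 110 x 49 mm; origin at the centre of its underside.
Not all that is in view belongs to the job. Of the things that look like the part that bears clip_wings, the largest one is meant.

How it is judged:
On the way, in this order (a step that is already met when the one before it is completed fails the run):
1. the wedge has raised the clip on the stud by 3 mm or more (z of clip_wings in the frame of stud_foot above 0.0105 m and contact force between wedge and clip above 0.5 N and horizontal distance between clip_wings and stud_foot below 0.03 m), for 0.02 s.
2. the clip has slipped over the ball and rests round the stud's tip (z of clip_wings in the frame of stud_foot above 0.0195 m and horizontal distance between clip_wings and stud_foot below 0.03 m), for 0.2 s.
At the end, for the whole second after the job is handed in: the clip lies still inside the tray (its body's centre within the tray's walls and below 45 mm height), and the wedge lies still on the bench (centre of its grip below 36 mm height), not touching the module (x of clip_grip in the frame of tray between -0.06 and 0.06 m and y of clip_grip in the frame of tray between -0.05 and 0.05 m and height (world z) of clip_grip below 0.045 m and linear speed of each of clip, wedge below 0.02 m/s and height (world z) of wedge_grip below 0.036 m and contact force between wedge and module below 0.1 N).
It fails at once if the wedge presses or rams the module (deck, stud) harder than 25 N (contact force between wedge and module above 25 N).
It fails at once if the wedge presses the clip harder than 25 N (contact force between wedge and clip above 25 N).
It fails at once if the fingers touch the clip while it is still below the ball (contact force between the fingers and clip above 0.5 N and z of clip_wings in the frame of stud_foot below 0.0165 m and horizontal distance between clip_wings and stud_foot below 0.03 m).
It fails at once if the clip is dropped: off the stud, held by nothing, with its body's centre above 65 mm (contact force between each of the fingers, wedge and clip below 0.05 N and not (horizontal distance between clip_wings and stud_foot below 0.03 m) and height (world z) of clip_grip above 0.065 m).
It fails at once if a bystander is moved by more than 20 mm (distance of any of reagent, tipbox from where it was at the start of the episode above 0.02 m).
It also fails if it takes over 72 s, if anything falls off the work surface, if the arm or the gripper's body presses on something with over 40 N, if the wrist force passes 120 N, or if a joint passes its speed limit or range.

## Robot

A 7-joint arm with a two-finger parallel gripper is mounted at the origin on the work surface. World frame = base frame: x ahead of the robot, y to its left, z up, the work surface at z = 0. Lengths are in m, angles in rad, forces in N, time in s.
With the tool pointing down it reaches from about 0.425 to 0.925 m from the base axis. Payload 6.8 kg.
Tool frame: the origin (TCP) lies at the very end of the fingers, on their centre line; the grasp point (between the pads) lies 19 mm behind it (r.tcp_to_grasp is the distance from the TCP to the grasp point, in m); z points along the fingers, y is the line along which they close (so a half turn about z gives the same grasp; the last joint's range is limited). The gripper opens to 85 mm and grips with 20 to 120 N. Pads are 22 mm wide; open, the fingers measure 114 mm over their backs; the gripper's body (76 mm by 85 mm) begins 54 mm behind the grasp point. The pads swing forward as they close: fully open they stand 13 mm farther back than shut.
Start: joints at [-1.229, 0.477, 0.022, 1.555, -0.011, 1.109, -0.083], TCP at [0.293, 0.608, 0.231] pointing down, gripper open.
Joint ranges: [-2.96, 2.96], [-0.34, 2.1], [-1.41, 1.46], [0.24, 2.44], [-1.37, 4.51], [0.17, 1.92], [-2.96, 2.96]. Speed limits (rad/s): [2.39, 2.39, 3.14, 3.14, 3.14, 3.14, 3.14].

## Interface

Orientations are given as a rotation vector (axis times angle).
In Python, from bench import r gives the robot as it stands.
- The arm moves only by the tool step_arm, never from a script. Its argument "moves" is a list of rows, each a list of 7 numbers: the shift along the tool's x, y, z in mm, then the turn, a rotation vector about the tool's x, y, z in rad, then the finger opening in mm, from 0 to 85.4. A call has 1 to 8 rows; each row is the pose to reach, as a shift and turn from the pose commanded when the call began, along the tool's axes at that moment; what a row does not reach only later rows make up. A row lasts 1/10 s, in which the tool goes at most 50 mm and 8.59 degrees, less where a joint would pass 70% of its speed; a pose out of reach is approached as far as the arm can. A call with a gripper value outside its range is refused whole. The fingers move at their own pace and stop on an object; "grip_force" is the grip in N (left out, the last holds). Time passes only in rows, so rows that repeat a pose let the fingers close. It gives the time, the measured TCP pose, the force, the opening and the grip force at its end, in the units of the state.
- r.get_obs(): the state, without advancing time (a new reading comes with each control period).
- r.grab_frame(name): name is "scene" or "side" or "wrist"; returns a dict with "image" (420x560x3 uint8, red, green, blue), "depth" (420x560 float32, m along the optical axis (not along the pixel's ray), 0 where there is no reading), "mtx" (3x3 intrinsics, pixels), "rvec" (rotation vector, rad) and "tvec" (3), from world to camera coordinates, as OpenCV has them. Camera axes: x right, y down, z forward; pixel columns grow to the right and rows downward; lengths in m; the calibration is good to about 2 mm. A picture is of the moment at which its call begins.
- r.hand_in(): hands the job in; it is judged then, once.
The state is a dict: "clock": time; "joints": joint angles; "qvel": joint speeds; "tau": joint torques, N m; "tcp_pos": TCP position; "orientation": TCP orientation; "contact_force": force on the tool from outside, world axes, zero at the start; "moment": the same for the moment, N m; "grip_width": finger opening in m; "gripper_force": force on a finger pad.
Only numpy, scipy, OpenCV 4.12 (cv2) and the standard library are available. Lean on these libraries where they do the work, as an engineer would, in place of code of your own. Each camera call takes 0.05 s, during which the arm holds its last target. There are 200 camera calls.

## Working session

There is one attempt and no reset: what is moved stays moved. The work goes in short steps, Python scripts to look and compute and a tool call to move; the robot and the scene stay as the last step left them, time stands still between calls to the robot, and variables do not carry over. Pictures are saved under pics/ and viewed, at most 10 in all, crops included, and the job is handed in when it is done.

Besides the shell and the picture viewer there is one more tool, called after "Request:" as a command line: name --pt "numbers of a row" for each row, then --argument value for the rest. step_arm: Moves the arm, as the interface text tells. Its arguments: {"type":"object","properties":{"moves":{"type":"array","items":{"type":"array","items":{"type":"number"}}},"grip_force":{"type":"number"}},"required":["moves"]}

```bash
mkdir -p pics; cat > h.py <<'E'
import numpy as np, cv2
from bench import r
def grab(n,save=None):
    f=r.grab_frame(n)
    if save: cv2.imwrite(f'pics/{save}.png',f['image'][:,:,::-1])
    np.savez(f'/tmp/{save or n}.npz',**f); return f
def cam(f):
    R=cv2.Rodrigues(np.array(f['rvec'],float))[0]; t=np.array(f['tvec'],float).ravel(); return R,t
def pt(f,u,v,d):
    R,t=cam(f); K=f['mtx']; c=np.array([(u-K[0,2])/K[0,0]*d,(v-K[1,2])/K[1,1]*d,d]); return R.T@(c-t)
def cloud(f):
    R,t=cam(f);K=f['mtx'];d=f['depth'];v,u=np.mgrid[:d.shape[0],:d.shape[1]]
    c=np.stack([(u-K[0,2])/K[0,0]*d,(v-K[1,2])/K[1,1]*d,d],-1); return (c-t)@R
def onz(f,u,v,z):
    R,t=cam(f);K=f['mtx'];o=-R.T@t;q=R.T@np.array([(u-K[0,2])/K[0,0],(v-K[1,2])/K[1,1],1.]);return o+q*(z-o[2])/q[2]
def proj(f,P):
    return cv2.projectPoints(np.array(P,float).reshape(-1,3),np.array(f['rvec'],float),np.array(f['tvec'],float),f['mtx'],None)[0].reshape(-1,2)
E
python3 - <<'E'
from h import *
fs=[grab(n,n+'0') for n in('scene','side','wrist')]
cv2.imwrite('pics/a.png',np.hstack([cv2.resize(fs[0]['image'],(800,600))])[:,:,::-1])
for f in fs:
    R,t=cam(f);print(f['mtx'][0,0],-R.T@t,R[2])
print(r.get_obs())
E
```

```text
429.4199384073015 [ 1.277191   -0.08246842  0.84725412] [-0.67814068  0.06266931 -0.73225527]
483.8958691363354 [ 0.12075305 -0.62301758  0.59419381] [ 0.47526602  0.66679192 -0.57403027]
305.18318725801214 [0.2321563  0.63720217 0.37394247] [ 0.239211   -0.1167212  -0.96392648]
{'clock': 0.15, 'joints': array([-1.22910475,  0.47761635,  0.02235231,  1.55620346, -0.01150167,
        1.10933601, -0.08312963]), 'qvel': array([-0.00139691, -0.00076738,  0.00104353, -0.00278942, -0.00066422,
       -0.00123313,  0.00036124]), 'tau': array([ 2.56613646e-03, -5.96919107e+01,  1.61013398e+00, -2.81493115e+01,
        1.26181930e-02,  6.44346452e-03,  3.89377874e-05]), 'tcp_pos': array([0.29328298, 0.6074436 , 0.23055389]), 'orientation': array([-7.00567565e-01, -3.06225778e+00,  2.22724070e-03]), 'contact_force': array([-0.13743829,  0.27969358, -0.19839016]), 'moment': array([-0.03103044,  0.00815468, -0.00842853]), 'gripper_force': 0.0, 'grip_width': 0.08531547301353945}
```

View pics/a.png

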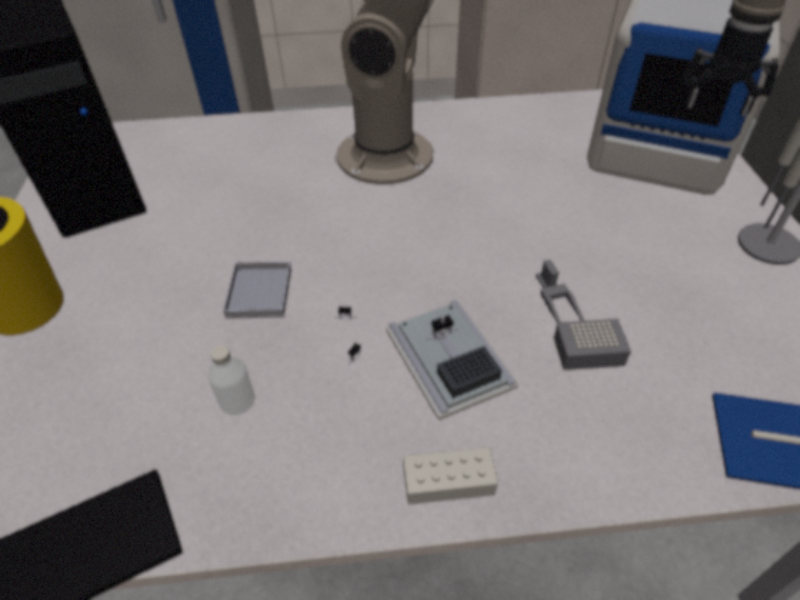

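View pics/side0.png

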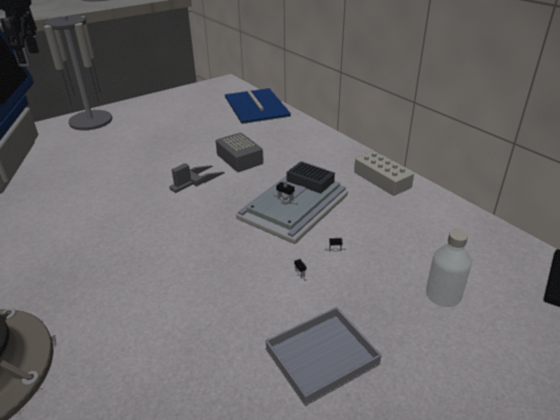

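The clip lookalikes in the 800 px scene view are two small loose ones at (345,311) and (354,350), and one on the module at (441,324). The module clip is the largest and sits on the stud. The wedge is at (549,270), its tips pointing towards the tip box at (592,343). The tray is at (258,290) and the bottle at (232,380).

```bash
python3 - <<'E'
from h import *
f=dict(np.load('/tmp/scene0.npz')); C=cloud(f); s=.7
for n,u,v in [('clip',441,324),('dec1',345,311),('dec2',354,350),('grip',549,268),('foot',545,282),('prongL',553,310),('prongR',573,303),('box',592,335),('well',468,368),('tray',258,290),('bott',232,390),('table',500,300),('base corner',455,303),('base c2',389,325),('deck',420,345)]:
    print(n,C[int(v*s),int(u*s)].round(3))
g=dict(np.load('/tmp/side0.npz')); D=cloud(g)
for n,u,v in [('clip',285,188),('grip',180,173),('box',238,145),('well',311,176),('tray',322,352),('deck',270,208),('bott',448,280)]: print(n,D[v,u].round(3))
# wrist cam pose in tool
w=dict(np.load('/tmp/wrist0.npz')); R,t=cam(w); o=r.get_obs(); Rt=cv2.Rodrigues(o['orientation'])[0]
print((Rt.T@(-R.T@t-o['tcp_pos'])).round(4), (Rt.T@R.T).round(3)); print(Rt.round(3))
c=cv2.resize(f['image'][150:300,220:460],(800,500),interpolation=cv2.INTER_CUBIC);cv2.imwrite('pics/c1.png',c[:,:,::-1])
E
```

```text
clip [0.607 0.043 0.067]
dec1 [ 0.518 -0.118  0.023]
dec2 [ 0.606 -0.107  0.018]
grip [0.482 0.266 0.053]
foot [0.479 0.265 0.012]
prongL [0.551 0.262 0.01 ]
prongR [0.541 0.302 0.013]
box [0.643 0.298 0.045]
well [0.695 0.074 0.054]
tray [ 0.425 -0.285 -0.   ]
bott [ 0.706 -0.296  0.068]
table [ 0.506  0.175 -0.001]
base corner [0.518 0.084 0.017]
base c2 [ 0.555 -0.041  0.015]
deck [0.618 0.008 0.028]
clip [0.598 0.04  0.069]
grip [0.473 0.266 0.041]
box [0.641 0.294 0.046]
well [0.684 0.064 0.054]
tray [ 0.435 -0.276  0.006]
deck [0.566 0.049 0.028]
bott [ 0.653 -0.32   0.061]
[ 0.068   0.     -0.1434] [[-0.001 -0.964 -0.266]
 [ 1.    -0.001  0.   ]
 [-0.001 -0.266  0.964]]
[[-0.901  0.435 -0.001]
 [ 0.435  0.901 -0.001]
 [-0.    -0.001 -1.   ]]
```

View pics/c1.png

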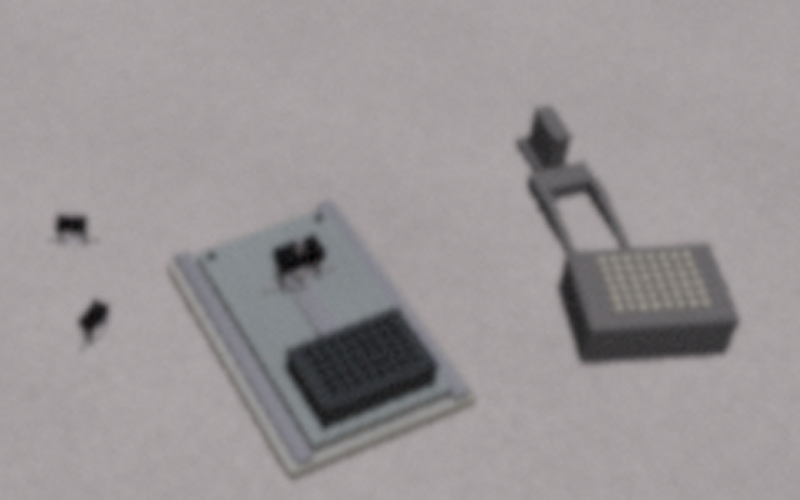

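The close crop shows the chosen clip on the module at crop (298,255), with its wings either side and the strap running on to the well block at (360,365). The two lookalikes at (72,225) and (93,317) are small and loose. The wedge grip is at (550,135), and the tips end behind the tip box. I'll move the wrist camera over both.

Request:
step_arm --pt "-200 -150 -40 0 0 -0.35 85" --pt "-200 -150 -40 0 0 -0.35 85" --pt "-200 -150 -40 0 0 -0.35 85" --pt "-200 -150 -40 0 0 -0.35 85" --pt "-200 -150 -40 0 0 -0.35 85" --pt "-200 -150 -40 0 0 -0.35 85" --pt "-200 -150 -40 0 0 -0.35 85" --pt "-200 -150 -40 0 0 -0.35 85"

```text
clock: 0.95
tcp_pos: [0.4073, 0.387, 0.271]
orientation: [-0.154, -3.137, -0.001]
contact_force: [-0.4, 0.4, -1.5]
grip_width: 0.0847
gripper_force: 0.0
```

Request:
step_arm --pt "-150 -223 0 0 0 -0.4 85" --pt "-150 -223 0 0 0 -0.4 85" --pt "-150 -223 0 0 0 -0.4 85" --pt "-150 -223 0 0 0 -0.4 85" --pt "-150 -223 0 0 0 -0.4 85" --pt "-150 -223 0 0 0 -0.4 85" --pt "-150 -223 0 0 0 -0.4 85" --pt "-150 -223 0 0 0 -0.4 85"

```text
clock: 1.75
tcp_pos: [0.535, 0.1508, 0.2707]
orientation: [0.472, -3.105, -0.001]
contact_force: [-0.4, 1.9, -0.9]
grip_width: 0.0853
gripper_force: 0.0
```

```bash
python3 - <<'E'
from h import *
f=grab('wrist','w1'); c=cv2.resize(f['image'],(800,600),interpolation=cv2.INTER_CUBIC);cv2.imwrite('pics/w1b.png',c[:,:,::-1])
o=r.get_obs();print(o['tcp_pos'],o['orientation'],o['joints'].round(2))
E
```

```text
[0.53465116 0.1516182  0.27076268] [ 4.74979035e-01 -3.10442506e+00 -1.32751599e-03] [-0.48  0.24  0.11  1.8  -0.03  1.1   1.52]
```

View pics/w1b.png

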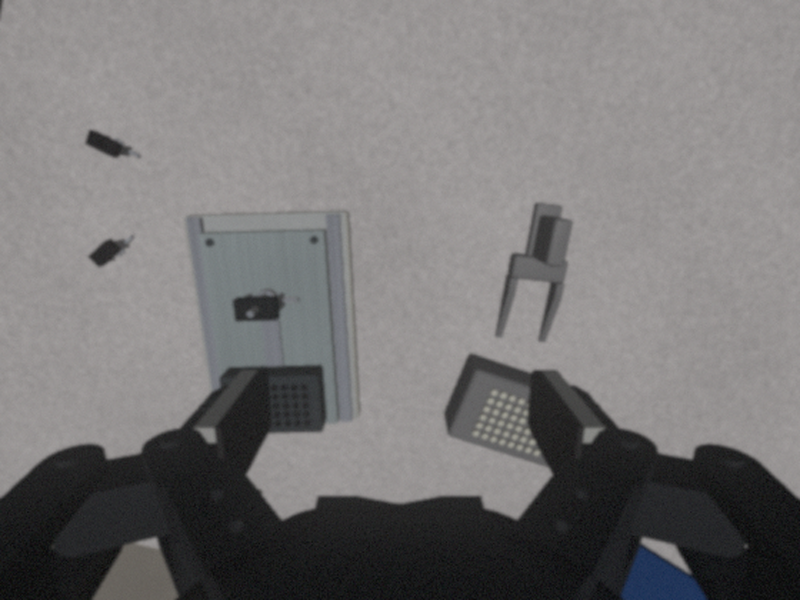

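The wrist view shows the wedge grip top at (560,240), prong tips at (500,337) and (544,341), and the tip box at (500,400). The clip is at (257,307) with the stud tip at (250,313), and the deck edges run nearly vertical. Next I'll measure the wedge and module.

```bash
cat > m.py <<'E'
from h import *
def stats(n):
    f=dict(np.load(f'/tmp/{n}.npz')); C=cloud(f); X,Y,Z=C[...,0],C[...,1],C[...,2]
    # wedge
    W=(X>.43)&(X<.6)&(Y>.2)&(Y<.335)
    if n=='w1': pass
    top=W&(Z>.045)&(Z<.06)&(X<.53); P=C[top]
    if len(P)>10:
        (c,s,a)=cv2.minAreaRect(P[:,:2].astype(np.float32)); print(n,'griptop',len(P),np.median(P[:,2]).round(4),np.array(c).round(4),np.array(s).round(4),a, 'mean',P.mean(0).round(4))
    tb=C[(X>.56)&(X<.72)&(Y>.2)&(Y<.4)&(Z>.04)&(Z<.06)]; print('tipbox top',tb.mean(0).round(4), tb.min(0).round(3),tb.max(0).round(3))
    dk=(X>.50)&(X<.75)&(Y>-.08)&(Y<.15)&(Z>.022)&(Z<.034); P=C[dk]; print('deck z',np.median(P[:,2]).round(4),len(P)); (c,s,a)=cv2.minAreaRect(P[:,:2].astype(np.float32)); print('deck',c,s,a)
    hi=(X>.55)&(X<.65)&(Y>-.0)&(Y<.09)&(Z>.055)&(Z<.075); P=C[hi]; print('clip top',len(P),P.mean(0).round(4),np.percentile(P[:,2],[5,50,95]).round(4)); 
    if len(P)>5: print(cv2.minAreaRect(P[:,:2].astype(np.float32)))
    tip=C[(X>.55)&(X<.65)&(Y>-.0)&(Y<.09)&(Z>.0735)&(Z<.095)]; print('tip',len(tip),tip.mean(0).round(4) if len(tip) else '', tip[:,2].max() if len(tip) else '')
    print('table',np.median(Z[(X>.45)&(X<.5)&(Y>.1)&(Y<.2)]).round(4))
if __name__=='__main__':
    for n in('w1','scene0','side0'): stats(n)
    f=dict(np.load('/tmp/w1.npz')); s=.7
    for n,u,v,z in [('tipL',500,337,.002),('tipR',544,341,.002),('bridgeFL',513,256,.018),('bridgeFR',567,263,.018),('bridgeNL',508,279,.018),('bridgeNR',566,282,.018),('gt',538,216,.0),('screwL',209,242,.028),('screwR',314,240,.028)]:
        print(n,onz(f,u*s,v*s,z).round(4))
E
python3 m.py
python3 - <<'E'
from h import *
f=dict(np.load('/tmp/w1.npz'));im=f['image']
a=cv2.resize(im[185:245,125:265],(800,343),interpolation=cv2.INTER_CUBIC); b=cv2.resize(im[135:255,330:420],(400,533),interpolation=cv2.INTER_CUBIC)[:,:]
g=dict(np.load('/tmp/side0.npz'))['image'][160:220,240:340]; g=cv2.resize(g,(400,240),interpolation=cv2.INTER_CUBIC)
out=np.zeros((593,800,3),np.uint8); out[:343]=a; out[343:583,:400]=g; out[343:593,400:]=cv2.resize(im[135:255,330:420],(400,250),interpolation=cv2.INTER_CUBIC)
cv2.imwrite('pics/w1c.png',out[:,:,::-1])
E
```

```text
w1 griptop 487 0.0526 [0.4775 0.2731] [0.0399 0.0161] 10.013812065124512 mean [0.4772 0.2719 0.0522]
tipbox top [0.6468 0.2824 0.0467] [0.607 0.245 0.04 ] [0.685 0.35  0.052]
deck z 0.0294 8260
deck (0.63121098279953, 0.05792077258229256) (0.20521582663059235, 0.13567663729190826) 18.708101272583008
clip top 506 [0.6012 0.0492 0.0681] [0.0604 0.0691 0.0706]
((0.6026940941810608, 0.04808098077774048), (0.018571116030216217, 0.034294966608285904), 17.996021270751953)
tip 35 [0.6022 0.0486 0.0791] 0.08236222742451978
table 0.0014
scene0 griptop 75 0.0499 [0.4785 0.2709] [0.0421 0.016 ] 10.326591491699219 mean [0.4794 0.2703 0.0498]
tipbox top [0.6497 0.2979 0.0447] [0.607 0.243 0.04 ] [0.687 0.354 0.053]
deck z 0.0276 1725
deck (0.634588360786438, 0.05462370812892914) (0.20157134532928467, 0.1316373497247696) 18.407461166381836
clip top 124 [0.6065 0.0461 0.0651] [0.0574 0.0664 0.0697]
((0.6030824184417725, 0.04671045392751694), (0.022423502057790756, 0.03576261177659035), 18.751270294189453)
tip 6 [0.6048 0.0465 0.0786] 0.07981514240901287
table -0.0009
side0 griptop 106 0.0521 [0.4774 0.2707] [0.041 0.017] 10.236326217651367 mean [0.4761 0.2686 0.0513]
tipbox top [0.6413 0.2915 0.0469] [0.606 0.242 0.04 ] [0.684 0.356 0.053]
deck z 0.0296 2099
deck (0.630022406578064, 0.05527802184224129) (0.20719631016254425, 0.13722437620162964) 19.172941207885742
clip top 175 [0.6005 0.0434 0.0664] [0.0587 0.0683 0.0712]
((0.6017417311668396, 0.04645569622516632), (0.0229196697473526, 0.03542742878198624), 18.900575637817383)
tip 13 [0.6023 0.0461 0.0781] 0.08144389379657452
table 0.0013
tipL [0.5836 0.2731 0.002 ]
tipR [0.5745 0.317  0.002 ]
bridgeFL [0.5019 0.251  0.018 ]
bridgeFR [0.4932 0.3009 0.018 ]
bridgeNL [0.5234 0.2544 0.018 ]
bridgeNR [0.5101 0.3071 0.018 ]
gt [0.4611 0.2651 0.    ]
screwL [ 0.5691 -0.0136  0.028 ]
screwR [0.5399 0.0747 0.028 ]
```

View pics/w1c.png

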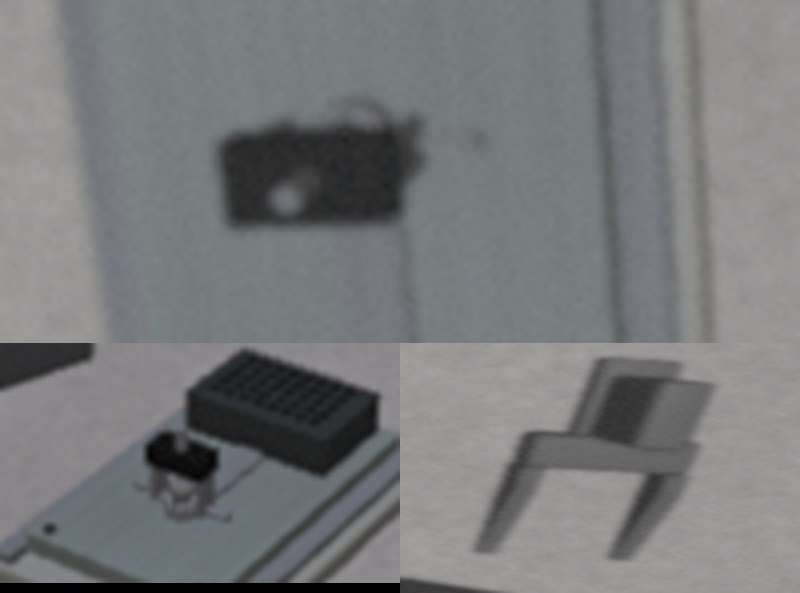

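The crops give consistent values: clip on the shoulder at yaw about 18.5°, stud at about (0.602, 0.047), deck about 28 mm above the bench. The wedge is at yaw about 11°, with the grip at (0.4775, 0.272) and a 104 mm lever, which matches the text. I'll turn the gripper round so the wrist camera looks ahead over the prongs.

Request:
step_arm --pt "18 131 30 0 0 1.1 85" --pt "18 131 30 0 0 1.1 85" --pt "18 131 30 0 0 1.1 85" --pt "18 131 30 0 0 1.1 85" --pt "18 131 30 0 0 1.1 85" --pt "18 131 30 0 0 1.1 85" --pt "18 131 30 0 0 1.1 85" --pt "18 131 30 0 0 1.1 85"

```text
clock: 2.6
tcp_pos: [0.4777, 0.2717, 0.241]
orientation: [-1.223, -2.893, -0.0]
contact_force: [0.7, -0.6, 0.3]
grip_width: 0.0849
gripper_force: 0.0
```

Request:
step_arm --pt "0 0 30 0 0 1.1 85" --pt "0 0 30 0 0 1.1 85" --pt "0 0 30 0 0 1.1 85" --pt "0 0 30 0 0 1.1 85" --pt "0 0 30 0 0 1.1 85" --pt "0 0 30 0 0 1.1 85" --pt "0 0 30 0 0 1.1 85" --pt "0 0 30 0 0 1.1 85"

```text
clock: 3.4
tcp_pos: [0.4777, 0.2717, 0.211]
orientation: [-2.554, -1.827, 0.001]
contact_force: [-0.8, 0.3, 0.6]
grip_width: 0.0849
gripper_force: 0.0
```

Request:
step_arm --pt "0 0 30 0 0 1.05 70" --pt "0 0 30 0 0 1.05 70" --pt "0 0 30 0 0 1.05 70" --pt "0 0 30 0 0 1.05 70" --pt "0 0 30 0 0 1.05 70" --pt "0 0 30 0 0 1.05 70" --pt "0 0 30 0 0 1.05 70" --pt "0 0 30 0 0 1.05 70"

```text
clock: 4.2
tcp_pos: [0.4779, 0.2714, 0.1808]
orientation: [-3.127, -0.306, 0.001]
contact_force: [0.8, 0.2, 0.8]
grip_width: 0.0696
gripper_force: 0.0
```

```bash
cat >> h.py <<'E'
def pose():
    o=r.get_obs(); return o['tcp_pos'],cv2.Rodrigues(o['orientation'])[0],o
def to(x,y,z,yaw):
    "row in tool axes to put TCP at x,y,z with tool x at yaw deg"
    p,R,o=pose(); c,s=np.cos(np.radians(yaw)),np.sin(np.radians(yaw))
    T=np.array([[c,s,0],[s,-c,0],[0,0,-1.]])
    print('row',(R.T@(np.array([x,y,z])-p)*1000).round(1),cv2.Rodrigues(R.T@T)[0].ravel().round(4),'clock',o['clock'],'F',o['contact_force'].round(2),'yaw',np.degrees(np.arctan2(R[1,0],R[0,0])).round(2),'p',p.round(4),'tilt',R[2,:2].round(4))
E
python3 - <<'E'
from h import *
f=grab('wrist','w2'); C=cloud(f);X,Y,Z=C[...,0],C[...,1],C[...,2]
P=C[(X>.43)&(X<.53)&(Y>.2)&(Y<.335)&(Z>.045)&(Z<.06)]
print(len(P),P.mean(0).round(4),np.median(P[:,2])); print(cv2.minAreaRect(P[:,:2].astype(np.float32)))
print(np.median(Z[(X>.5)&(X<.55)&(Y>.12)&(Y<.2)]).round(4))
to(.4775,.2715,.1,11)
cv2.imwrite('pics/w2b.png',cv2.resize(f['image'],(800,600))[:,:,::-1])
E
```

```text
734 [0.4785 0.2732 0.0524] 0.05263553140185974
((0.47730228304862976, 0.272720605134964), (0.04060358554124832, 0.015759317204356194), 10.837852478027344)
0.0009
row [-0.4 -0.6 80.9] [-0.0001  0.0007  0.007 ] clock 4.25 F [-0.31 -0.5   0.98] yaw 11.4 p [0.4781 0.271  0.1809] tilt [-0.0007 -0.0001]
```

View pics/w2b.png

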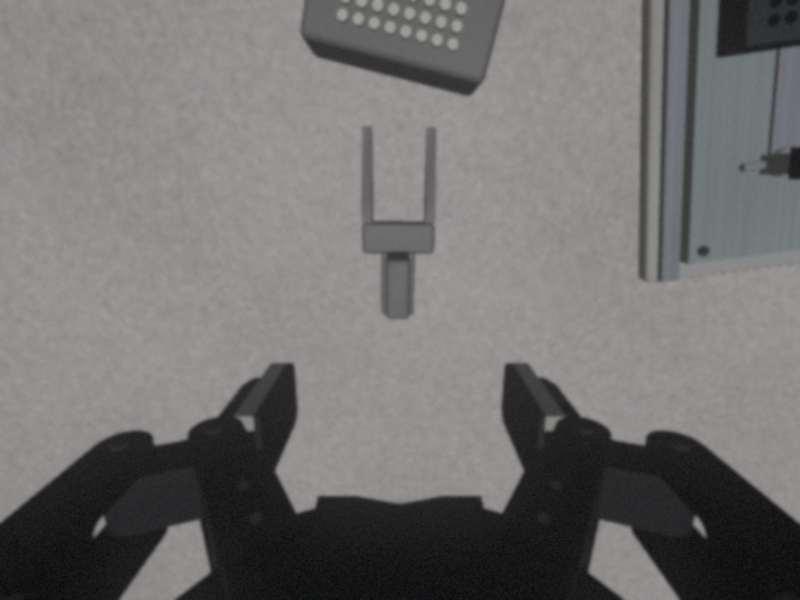

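The wedge is centred in the wrist view, with the grip at (397,290) and tips at (367,127) and (431,128), aligned with the tool. I'll descend and grasp above the foot.

Request:
step_arm --pt "-0.5 -1.5 50 0 0 0 50" --pt "-0.5 -1.5 90 0 0 0 50" --pt "-0.5 -1.5 120 0 0 0 50" --pt "-0.5 -1.5 145 0 0 0 50" --pt "-0.5 -1.5 158 0 0 0 50" --pt "-0.5 -1.5 164 0 0 0 50" --pt "-0.5 -1.5 164 0 0 0 50" --pt "-0.5 -1.5 164 0 0 0 50"

```text
clock: 5.05
tcp_pos: [0.4793, 0.2708, 0.0183]
orientation: [-3.126, -0.302, -0.002]
contact_force: [0.4, 0.2, -0.6]
grip_width: 0.0499
gripper_force: 0.0
```

Request:
step_arm --grip_force 60 --pt "0 0 0 0 0 0 10" --pt "0 0 0 0 0 0 10" --pt "0 0 0 0 0 0 10" --pt "0 0 0 0 0 0 10" --pt "0 0 0 0 0 0 10" --pt "0 0 0 0 0 0 10" --pt "0 0 0 0 0 0 10" --pt "0 0 0 0 0 0 10"

```text
clock: 5.85
tcp_pos: [0.4792, 0.2707, 0.0182]
orientation: [-3.126, -0.301, -0.002]
contact_force: [-0.9, 1.4, 6.2]
grip_width: 0.0153
gripper_force: 59.5
```

```bash
python3 - <<'E'
from h import *
to(.48,.27,.13,18.5)
f=grab('wrist','w3')
print(r.get_obs()['contact_force'],r.get_obs()['grip_width'])
E
```

```text
row [   0.7    0.8 -111.8] [-0.001  -0.0013 -0.1309] clock 5.85 F [-0.92  1.42  6.24] yaw 11.0 p [0.4792 0.2707 0.0182] tilt [ 0.0012 -0.0011]
[-1.21232047 -0.77553404  6.78308566] 0.015366209016311786
```

Request:
step_arm --pt "0 0 -10 0 0 0 10" --pt "0 0 -40 0 0 0 10" --pt "0 0 -80 0 0 0 10" --pt "0 20 -112 0 0 0 10" --pt "-10 60 -112 0 0 0 10" --pt "-25 100 -112 0 0 -0.05 10" --pt "-35 130 -112 0 0 -0.08 10" --pt "-35 130 -112 0 0 -0.08 10"

```text
clock: 6.7
tcp_pos: [0.4678, 0.1306, 0.1298]
orientation: [3.113, 0.415, -0.002]
contact_force: [-0.9, 0.7, -2.3]
grip_width: 0.0153
gripper_force: 58.6
```

```bash
python3 - <<'E'
from h import *
to(.4621,.0007,.13,18.5)
print(r.get_obs()['grip_width'])
E
```

```text
row [-3.950e+01  1.238e+02 -1.000e-01] [ 0.0005  0.0016 -0.0578] clock 6.7 F [-0.89  0.66 -2.3 ] yaw 15.19 p [0.4678 0.1306 0.1298] tilt [-0.0016  0.0006]
0.015253495446332926
```

Request:
step_arm --pt "-12 40 0 0 0 -0.058 10" --pt "-26 80 0 0 0 -0.058 10" --pt "-36 112 0 0 0 -0.058 10" --pt "-39.5 124 0 0 0 -0.058 10" --pt "-39.5 124 0 0 0 -0.058 10" --pt "-39.5 124 0 0 0 -0.058 10"

```text
clock: 7.3
tcp_pos: [0.4646, 0.0073, 0.1294]
orientation: [-3.098, -0.517, -0.0]
contact_force: [0.5, 0.6, -1.2]
grip_width: 0.0153
gripper_force: 58.8
```

```bash
python3 - <<'E'
from h import *
f=grab('wrist','w4'); C=cloud(f);X,Y,Z=C[...,0],C[...,1],C[...,2]
to(.4621,.0007,.08,18.5)
p,R,o=pose()
L=(C-p)@R  # tool frame
dk=(L[...,0]>40)
D=C[(X>.52)&(X<.7)&(Y>-.03)&(Y<.13)&(Z>.022)&(Z<.034)]
print('deck z',np.median(D[:,2]))
B=C[(X>.57)&(X<.64)&(Y>0)&(Y<.09)&(Z>.058)&(Z<.075)];print('body',B.mean(0),cv2.minAreaRect(B[:,:2].astype(np.float32)))
q=L[...,2]; lx,ly=L[...,0],L[...,1]
pr=(lx>.05)&(lx<.12)&(abs(ly)<.04)&(q>-.005)&(q<.03)
P=L[pr];print('wedge fwd pts',len(P),P.min(0),P.max(0))
for x in(.06,.075,.09,.098):
    s=P[abs(P[:,0]-x)<.002]
    for sg in(-1,1):
        k=s[s[:,1]*sg>0]
        if len(k): print(x,sg,len(k),np.percentile(k[:,1],[2,50,98]).round(4),np.median(k[:,2]).round(4))
cv2.imwrite('pics/w4b.png',cv2.resize(f['image'],(800,600))[:,:,::-1])
E
```

```text
row [-4.7  5.8 49.3] [-0.0006 -0.0003  0.0091] clock 7.35 F [-0.28  0.33 -1.24] yaw 19.02 p [0.4647 0.0077 0.1293] tilt [ 0.0003 -0.0006]
deck z 0.02942491515426624
body [0.59541501 0.0445632  0.06678797] ((0.5960544347763062, 0.04494156315922737), (0.004632733762264252, 0.03375215828418732), 19.052223205566406)
wedge fwd pts 4054 [ 0.05000064 -0.02612658 -0.00228768] [0.10252745 0.02518367 0.01824017]
0.06 -1 166 [-0.0257 -0.0215 -0.0188] 0.0018
0.06 1 168 [0.018  0.0207 0.025 ] 0.0018
0.075 -1 159 [-0.0258 -0.022  -0.0189] 0.0067
0.075 1 151 [0.018  0.0209 0.0246] 0.0066
0.09 -1 151 [-0.0258 -0.0222 -0.0189] 0.0115
0.09 1 148 [0.0179 0.0211 0.0249] 0.0115
0.098 -1 139 [-0.026  -0.0226 -0.0191] 0.014
0.098 1 139 [0.0179 0.0215 0.0248] 0.0138
```

View pics/w4b.png

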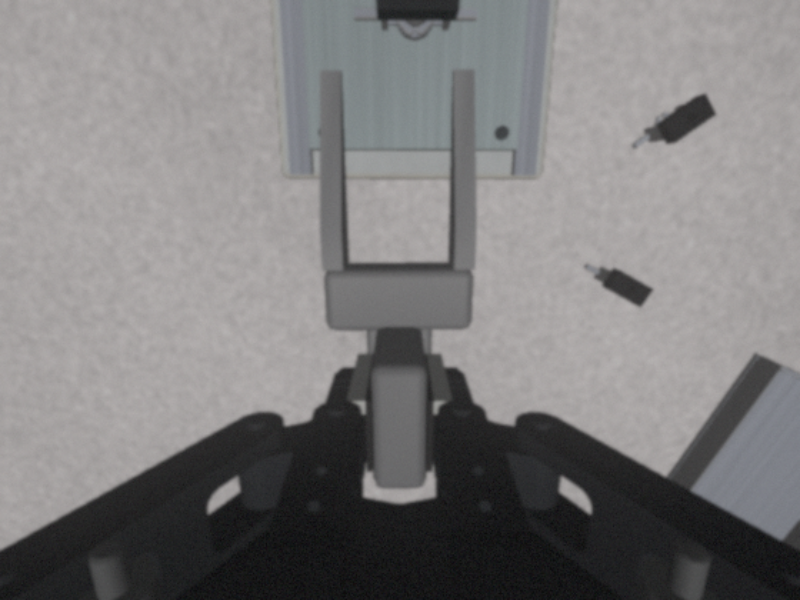

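The picture shows the clip at (416,10) with wings at 355 to 475, and the prongs at 332 and 463. The wedge sits straight in the fingers but about 8 mm to the left of the clip axis. I'll shift it and descend to just above the deck.

Request:
step_arm --pt "0 8 20 0 0 0 10" --pt "0 8 45 0 0 0 10" --pt "0 8 65 0 0 0 10" --pt "0 8 73 0 0 0 10" --pt "0 8 76 0 0 0 10" --pt "0 8 76 0 0 0 10" --pt "0 8 76 0 0 0 10"

```text
clock: 8.05
tcp_pos: [0.4676, -0.0013, 0.054]
orientation: [-3.099, -0.516, -0.002]
contact_force: [-0.4, 0.2, -1.2]
grip_width: 0.0152
gripper_force: 58.9
```

```bash
cat > look.py <<'E'
import sys
from h import *
f=grab('wrist',sys.argv[1]); C=cloud(f); p,R,o=pose(); L=(C-p)@R; lx,ly,lz=L[...,0],L[...,1],L[...,2]
to(.4621,.0007,.08,19)
D=L[(lx>.05)&(lx<.13)&(abs(ly)<.015)&(lz<.03)&(lz>.005)];print('deck below tcp',np.median(D[:,2]).round(4),len(D))
B=L[(lx>.115)&(lx<.2)&(abs(ly)<.04)&(lz<-.005)&(lz>-.04)]
if len(B)>10:
    print('body',len(B),B.mean(0).round(4),B.min(0).round(4),B.max(0).round(4)); print(cv2.minAreaRect(B[:,:2].astype(np.float32)))
P=L[(lx>.05)&(lx<.108)&(abs(ly)<.04)&(lz>-.005)&(lz<.0165)]
for x in(.06,.09,.098):
    s=P[abs(P[:,0]-x)<.002]
    print(x,[np.percentile(s[s[:,1]*g>0][:,1],[3,97]).round(4) for g in(-1,1) if (s[:,1]*g>0).any()])
cv2.imwrite(f'pics/{sys.argv[1]}b.png',cv2.resize(f['image'],(800,600))[:,:,::-1])
E
python3 look.py w5
```

```text
row [ -4.5  -3.8 -25.9] [ 0.0001 -0.0016 -0.0016] clock 8.1 F [-0.9   0.44 -1.64] yaw 18.91 p [ 0.4676 -0.0014  0.0541] tilt [0.0016 0.0001]
deck below tcp 0.0248 5696
0.06 [array([-0.0263, -0.0194]), array([0.0174, 0.0243])]
0.09 [array([-0.0264, -0.0197]), array([0.0172, 0.024 ])]
0.098 [array([-0.0266, -0.0198]), array([0.0173, 0.0242])]
```

View pics/w5b.png

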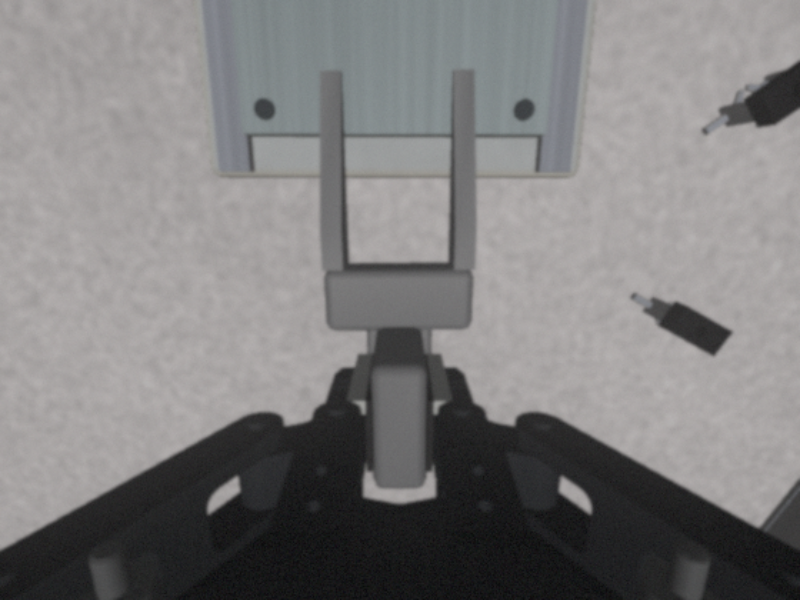

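The view shows the deck screws at (264,109) and (524,109), so the yaw is aligned, and the deck centre at about 395 against the prong mid at 397.5. The stud estimates agree on a shift of about -1.3 mm in y. Now I'll touch down gently.

Request:
step_arm --pt "0 -1.3 2 0 0 0 10" --pt "0 -1.3 4 0 0 0 10" --pt "0 -1.3 5 0 0 0 10" --pt "0 -1.3 5.5 0 0 0 10" --pt "0 -1.3 5.5 0 0 0 10"

```text
clock: 8.6
tcp_pos: [0.4665, -0.0005, 0.0477]
orientation: [3.099, 0.516, -0.0]
contact_force: [-0.2, 0.3, -0.4]
grip_width: 0.0151
gripper_force: 58.9
```

Request:
step_arm --pt "0 0 0.5 0 0 0 10" --pt "0 0 1 0 0 0 10" --pt "0 0 1 0 0 0 10"

```text
clock: 8.9
tcp_pos: [0.4666, -0.0005, 0.0468]
orientation: [-3.099, -0.516, -0.0]
contact_force: [1.0, 0.1, -0.2]
grip_width: 0.0152
gripper_force: 58.9
```

Request:
step_arm --pt "0 0 0.5 0 0 0 10" --pt "0 0 0.5 0 0 0 10" --pt "0 0 0.5 0 0 0 10"

```text
clock: 9.2
tcp_pos: [0.4666, -0.0005, 0.0465]
orientation: [-3.099, -0.515, -0.0]
contact_force: [-1.8, -0.7, 3.0]
grip_width: 0.0153
gripper_force: 59.4
```

Request:
step_arm --pt "4 0 0 0 0 0 10" --pt "9 0 0 0 0 0 10" --pt "14 0 0 0 0 0 10" --pt "19 0 0 0 0 0 10" --pt "24 0 0 0 0 0 10" --pt "28 0 0 0 0 0 10" --pt "30 0 0 0 0 0 10" --pt "30 0 0 0 0 0 10"

```text
clock: 10.0
tcp_pos: [0.4961, 0.0095, 0.0465]
orientation: [3.099, 0.516, 0.002]
contact_force: [0.5, -0.6, 3.8]
grip_width: 0.0153
gripper_force: 59.6
```

```bash
python3 look.py w6; python3 - <<'E'
from h import *
a=dict(np.load('/tmp/w6.npz'))['image']; cv2.imwrite('pics/w6c.png',cv2.resize(a[0:130,150:400],(800,416),interpolation=cv2.INTER_CUBIC)[:,:,::-1])
E
```

```text
row [-34.9  -2.7 -33.6] [ 0.0004 -0.0013 -0.0015] clock 10.05 F [-0.44 -0.94  3.67] yaw 18.91 p [0.496  0.0095 0.0465] tilt [0.0013 0.0004]
deck below tcp 0.017 8103
0.06 [array([-0.0341, -0.0053]), array([0.0057, 0.0376])]
0.09 [array([-0.037 , -0.0021]), array([0.0028, 0.0378])]
0.098 [array([-0.0379, -0.0025]), array([0.0022, 0.0367])]
```

View pics/w6c.png

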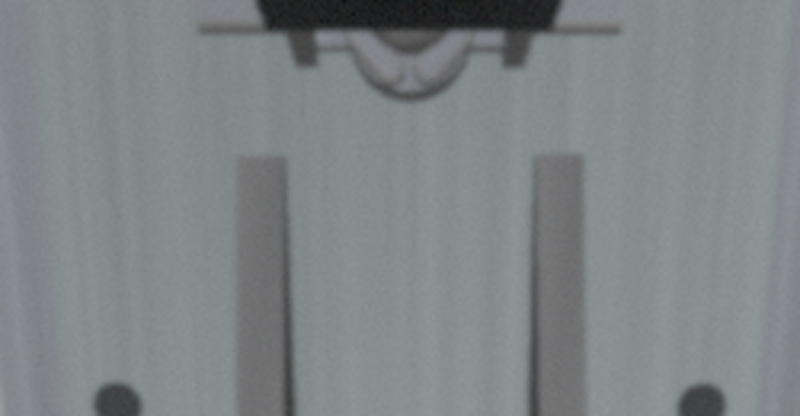

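The prongs (mid 410) are centred on the clip wings (200–620, mid 410) and the foot (408). I'll advance in small steps.

Request:
step_arm --pt "3 0 0 0 0 0 10" --pt "6 0 0 0 0 0 10" --pt "9 0 0 0 0 0 10" --pt "12 0 0 0 0 0 10" --pt "14 0 0 0 0 0 10" --pt "15 0 0 0 0 0 10" --pt "15 0 0 0 0 0 10"

```text
clock: 10.75
tcp_pos: [0.5093, 0.014, 0.0465]
orientation: [-3.099, -0.515, 0.0]
contact_force: [-2.8, -0.7, 7.4]
grip_width: 0.0154
gripper_force: 60.1
```

```bash
cat > clip.py <<'E'
import sys
from h import *
s=r.grab_frame('side'); w=r.grab_frame('wrist')
def blk(f,lo):
    C=cloud(f);X,Y,Z=C[...,0],C[...,1],C[...,2]
    m=(X>.57)&(X<.66)&(Y>0)&(Y<.1)&(Z>.043)&(f['image'].max(2)<70); P=C[m]; v,u=np.nonzero(m); return len(P),u.mean().round(2),v.mean().round(2),np.percentile(P[:,2],[50,95]).round(4),P.mean(0).round(4)
print('side',*blk(s,0))
g=s['image'];np.savez('/tmp/side_l.npz',**s);np.savez('/tmp/wr_l.npz',**w)
p,R,o=pose();print(p.round(4),o['contact_force'].round(2),'tool F',(R.T@o['contact_force']).round(2),o['grip_width'],o['clock'])
E
python3 - <<'E'
import sys; sys.argv=['x']
from h import *
f=dict(np.load('/tmp/side0.npz'));C=cloud(f);X,Y,Z=C[...,0],C[...,1],C[...,2]
m=(X>.57)&(X<.66)&(Y>0)&(Y<.1)&(Z>.043)&(f['image'].max(2)<70); P=C[m]; v,u=np.nonzero(m);print('start',len(P),u.mean(),v.mean(),np.percentile(P[:,2],[50,95]),P.mean(0))
q=proj(f,[[.602,.047,.06],[.602,.047,.068],[.6115,.0502,.06]]);print(q)
E
python3 clip.py
```

```text
start 221 286.5475113122172 187.32579185520362 [0.06437484 0.07075546] [0.60925283 0.05035117 0.06157825]
[[284.70120747 189.73442706]
 [284.66469501 186.40832215]
 [287.53976422 187.53578015]]
side 124 289.93 187.5 [0.0676 0.0711] [0.6112 0.0416 0.0646]
[0.5093 0.014  0.0465] [-3.88 -1.3   7.54] tool F [-4.1  -0.03 -7.54] 0.01516396984298068 10.85
```

Request:
step_arm --pt "1 0 0 0 0 0 10" --pt "2 0 0 0 0 0 10" --pt "3 0 0 0 0 0 10" --pt "4 0 0 0 0 0 10"

```text
clock: 11.25
tcp_pos: [0.5127, 0.0151, 0.0465]
orientation: [-3.099, -0.515, 0.001]
contact_force: [-3.5, -1.3, 8.9]
grip_width: 0.0149
gripper_force: 60.3
```

Request:
step_arm --pt "1 0 0 0 0 0 10" --pt "2 0 0 0 0 0 10" --pt "3 0 0 0 0 0 10" --pt "4 0 0 0 0 0 10"

```text
clock: 11.65
tcp_pos: [0.5165, 0.0164, 0.0466]
orientation: [-3.099, -0.515, 0.001]
contact_force: [-4.7, -1.5, 9.3]
grip_width: 0.0152
gripper_force: 60.3
```

```bash
python3 clip.py
```

```text
side 109 291.0 189.06 [0.0652 0.071 ] [0.6112 0.0379 0.0628]
[0.5167 0.0165 0.0465] [-3.39 -1.17  8.5 ] tool F [-3.59  0.01 -8.5 ] 0.01534238012985617 11.75
```

Request:
step_arm --pt "0 0 -0.3 0 0 0 10" --pt "0.5 0 -0.7 0 0 0 10" --pt "1.5 0 -0.7 0 0 0 10" --pt "2.5 0 -0.7 0 0 0 10" --pt "3.5 0 -0.7 0 0 0 10"

```text
clock: 12.25
tcp_pos: [0.52, 0.018, 0.0468]
orientation: [-3.099, -0.516, 0.0]
contact_force: [-0.7, -0.9, -0.7]
grip_width: 0.0153
gripper_force: 59.1
```

Request:
step_arm --pt "1 0 0 0 0 0 10" --pt "2 0 0 0 0 0 10" --pt "3 0 0 0 0 0 10" --pt "4 0 0 0 0 0 10"

```text
clock: 12.65
tcp_pos: [0.5238, 0.0192, 0.0469]
orientation: [3.099, 0.516, -0.0]
contact_force: [-0.2, 0.1, -1.6]
grip_width: 0.0152
gripper_force: 58.9
```

```bash
python3 clip.py
```

```text
side 103 291.04 190.66 [0.0641 0.0703] [0.609  0.0348 0.0615]
[0.5239 0.0192 0.0469] [ 0.   -0.64 -0.4 ] tool F [-0.21  0.61  0.4 ] 0.015419804367643697 12.75
```

```bash
cat > shift.py <<'E'
from h import *
def well(f):
    C=cloud(f);X,Y,Z=C[...,0],C[...,1],C[...,2]
    u=np.array([.946,.324]);l=(X-.602)*u[0]+(Y-.0475)*u[1];t=-(X-.602)*u[1]+(Y-.0475)*u[0]
    m=(l>.055)&(l<.14)&(abs(t)<.04)&(Z>.045)&(Z<.062); v,q=np.nonzero(m)
    b=(abs(l-.005)<.035)&(abs(t)<.03)&(Z>.056); P=np.stack([l[b],t[b],Z[b]],-1)
    return 'well',m.sum(),np.percentile(l[m],[3,50,97]).round(4),'clip',len(P),np.median(P,0).round(4),P.max(0).round(4)
if __name__=='__main__':
    import sys
    for k in sys.argv[1:]: print(k,*well(dict(np.load(f'/tmp/{k}.npz')) if k!='now' else r.grab_frame('side')), *([] if k!='now' else well(r.grab_frame('scene'))))
    p,R,o=pose();print(p.round(4),'tool F',(R.T@o['contact_force']).round(2),o['clock'])
E
python3 shift.py side0 scene0 side_l now
```

```text
side0 well 630 [0.0656 0.0855 0.1209] clip 185 [-0.0041 -0.0035  0.0685] [0.0109 0.0168 0.0814]
scene0 well 757 [0.0696 0.0998 0.1252] clip 126 [ 0.0044 -0.0034  0.0666] [0.012  0.0168 0.0798]
side_l well 613 [0.0758 0.0965 0.1307] clip 87 [ 0.0072 -0.0137  0.0668] [ 0.0212 -0.001   0.0716]
now well 623 [0.0757 0.0957 0.1304] clip 84 [ 0.0079 -0.0138  0.0663] [ 0.0232 -0.0008  0.0718] well 764 [0.0798 0.1096 0.1351] clip 321 [-0.0236  0.0046  0.3613] [0.022  0.0202 0.4057]
[0.5237 0.0191 0.0469] tool F [ 1.13 -1.    1.8 ] 12.85
```

The deck has moved 10 mm, so it is at its stop, and the clip isn't raised yet. Now the actual wedging.

Request:
step_arm --pt "1 0 0.2 0 0 0 10" --pt "2 0 0.2 0 0 0 10" --pt "3 0 0.2 0 0 0 10" --pt "4 0 0.2 0 0 0 10"

```text
clock: 13.25
tcp_pos: [0.5275, 0.0203, 0.0468]
orientation: [-3.099, -0.515, 0.0]
contact_force: [-0.5, -0.6, 0.3]
grip_width: 0.015
gripper_force: 58.9
```

Request:
step_arm --pt "1 0 0 0 0 0 10" --pt "2 0 0 0 0 0 10" --pt "3 0 0 0 0 0 10" --pt "4 0 0 0 0 0 10"

```text
clock: 13.65
tcp_pos: [0.5313, 0.0217, 0.0468]
orientation: [-3.099, -0.516, 0.0]
contact_force: [-1.9, -1.0, 0.6]
grip_width: 0.0154
gripper_force: 58.9
```

```bash
python3 shift.py now
```

```text
now well 616 [0.0756 0.0961 0.1312] clip 70 [ 0.0066 -0.0153  0.0671] [ 0.0203 -0.0042  0.0729] well 772 [0.0794 0.109  0.135 ] clip 541 [-0.0203  0.0048  0.3719] [0.0218 0.0262 0.4133]
[0.5315 0.0218 0.0468] tool F [-0.35 -0.77  1.35] 13.75
```

Request:
step_arm --pt "1 0 0 0 0 0 10" --pt "2 0 0 0 0 0 10" --pt "3 0 0 0 0 0 10" --pt "4 0 0 0 0 0 10"

```text
clock: 14.15
tcp_pos: [0.5331, 0.0222, 0.0467]
orientation: [-3.099, -0.514, 0.006]
contact_force: [-10.4, -2.3, 10.7]
grip_width: 0.0151
gripper_force: 60.5
```

```bash
python3 shift.py now
```

```text
now well 621 [0.0756 0.096  0.1311] clip 64 [ 0.0062 -0.0158  0.0691] [ 0.02   -0.0042  0.0739] well 762 [0.0796 0.1093 0.1349] clip 654 [-0.0192  0.0039  0.3743] [0.0215 0.0289 0.4157]
[0.5332 0.0222 0.0467] tool F [-8.67 -0.4  -7.8 ] 14.25
```

Request:
step_arm --pt "0 0 -0.4 0 0 0 10" --pt "0 0 -0.7 0 0 0 10" --pt "0 0 -0.7 0 0 0 10" --pt "0 0 -0.7 0 0 0 10"

```text
clock: 14.65
tcp_pos: [0.5333, 0.0223, 0.047]
orientation: [-3.099, -0.515, 0.005]
contact_force: [-5.8, -2.1, 1.5]
grip_width: 0.0154
gripper_force: 59.2
```

```bash
python3 shift.py now; python3 - <<'E'
from h import *
f=grab('side','s7'); w=grab('wrist','w7')
p,R,o=pose();print(R.round(4),o['moment'])
a=cv2.resize(f['image'][150:235,225:345],(800,567),interpolation=cv2.INTER_CUBIC)
b=cv2.resize(w['image'][0:130,160:400],(400,217),interpolation=cv2.INTER_CUBIC); a[:217,:400]=b
cv2.imwrite('pics/s7c.png',a[:,:,::-1])
E
```

```text
now well 621 [0.0754 0.0961 0.1308] clip 68 [ 0.0075 -0.0155  0.0666] [ 0.019  -0.0055  0.0738] well 764 [0.0792 0.1092 0.135 ] clip 638 [-0.0187  0.0044  0.3743] [0.0219 0.0287 0.417 ]
[0.5332 0.0223 0.047 ] tool F [-6.2   1.8  -2.38] 14.75
[[ 9.463e-01  3.233e-01 -3.500e-03]
 [ 3.233e-01 -9.463e-01 -5.000e-04]
 [-3.400e-03 -6.000e-04 -1.000e+00]] [-0.39345097  1.01805132  0.06428111]
```

Request:
step_arm --pt "0.5 0 -0.1 0 0 0 10" --pt "1 0 -0.2 0 0 0 10" --pt "1.5 0 -0.2 0 0 0 10" --pt "2 0 -0.2 0 0 0 10"

```text
clock: 15.25
tcp_pos: [0.5341, 0.0226, 0.047]
orientation: [-3.099, -0.514, 0.009]
contact_force: [-9.3, -2.4, 4.0]
grip_width: 0.015
gripper_force: 59.6
```

```bash
python3 shift.py now
```

```text
now well 617 [0.0753 0.0957 0.1312] clip 66 [ 0.0072 -0.0156  0.0676] [ 0.0195 -0.0063  0.0736] well 766 [0.0796 0.1095 0.1352] clip 714 [-0.0187  0.0037  0.3742] [0.0214 0.0295 0.4195]
[0.5343 0.0227 0.047 ] tool F [-8.28  0.08 -3.09] 15.35
```

```bash
python3 - <<'E'
from h import *
f=grab('side','s8'); w=grab('wrist','w8')
a=np.zeros((600,800,3),np.uint8)
a[:, :]=0
a[:300,:400]=cv2.resize(f['image'][150:225,235:335],(400,300),interpolation=cv2.INTER_CUBIC)
a[:300,400:]=cv2.resize(dict(np.load('/tmp/side0.npz'))['image'][150:225,235:335],(400,300),interpolation=cv2.INTER_CUBIC)
a[300:,:]=cv2.resize(w['image'][0:90,160:400],(800,300),interpolation=cv2.INTER_CUBIC)
cv2.imwrite('pics/s8c.png',a[:,:,::-1])
E
```

```text
(no output)
```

View pics/s8c.png

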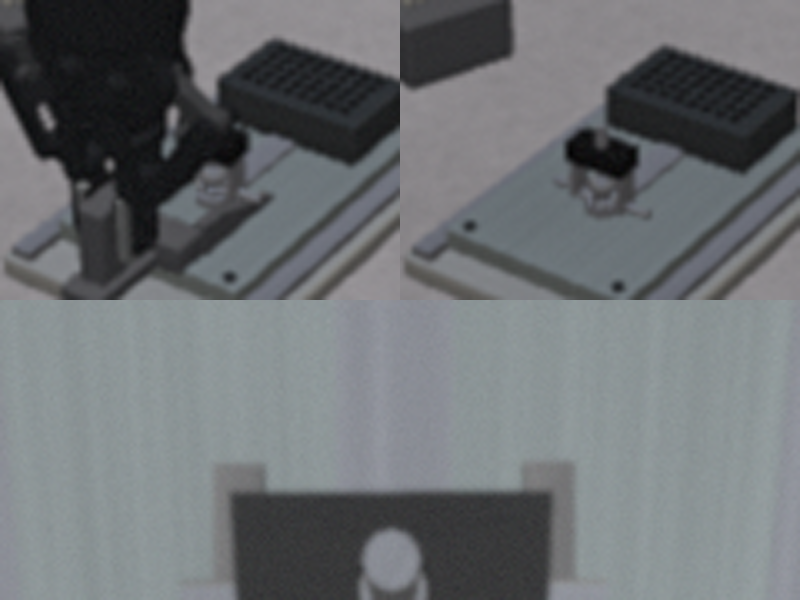

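The last picture shows the prongs (mid 393) symmetric about the clip body (mid 392), with tips past it and nothing else touching. The push of about 8 N is wedging plus friction, so I'll go on in small steps.

Request:
step_arm --pt "0.5 0 0 0 0 0 10" --pt "1 0 0 0 0 0 10" --pt "1.5 0 -0.1 0 0 0 10" --pt "2 0 -0.1 0 0 0 10"

```text
clock: 15.85
tcp_pos: [0.5357, 0.0232, 0.047]
orientation: [-3.099, -0.514, 0.01]
contact_force: [-9.9, -3.5, 3.4]
grip_width: 0.0151
gripper_force: 59.6
```

Request:
step_arm --pt "0.5 0 0 0 0 0 10" --pt "1 0 0 0 0 0 10" --pt "1.5 0 -0.1 0 0 0 10" --pt "2 0 -0.1 0 0 0 10"

```text
clock: 16.25
tcp_pos: [0.5376, 0.0238, 0.0471]
orientation: [-3.099, -0.514, 0.009]
contact_force: [-9.5, -2.3, 3.9]
grip_width: 0.0153
gripper_force: 59.5
```

```bash
cat > top.py <<'E'
from h import *
w=grab('wrist','wl'); C=cloud(w); p,R,o=pose(); L=(C-p)@R
m=(w['image'].max(2)<75)&(L[...,0]>.06)&(L[...,0]<.13)&(abs(L[...,1])<.022)&(C[...,2]>.05)&(C[...,2]<.1); v,u=np.nonzero(m)
print('body n',m.sum(),'z',np.median(C[m][:,2]).round(4) if m.any() else '', 'lx',np.percentile(L[m][:,0],[2,98]).round(4) if m.any() else '','ly',np.percentile(L[m][:,1],[2,98]).round(4) if m.any() else '')
print(p.round(4),'tool F',(R.T@o['contact_force']).round(2),'tilt',R[2,:2].round(4),o['clock'],o['grip_width'].round(4))
E
python3 top.py
```

```text
body n 4269 z 0.0734 lx [0.0697 0.0863] ly [-0.0172  0.0148]Traceback (most recent call last):
  File "top.py", line 5, in <module>
    print(p.round(4),'tool F',(R.T@o['contact_force']).round(2),'tilt',R[2,:2].round(4),o['clock'],o['grip_width'].round(4))
                                                                                                   ^^^^^^^^^^^^^^^^^^^^^
AttributeError: 'float' object has no attribute 'round'
```

The clip body has risen by about 4–5 mm and the wedge now slides with a steady push.

Request:
step_arm --pt "0.5 0 0 0 0 0 10" --pt "1 0 0 0 0 0 10" --pt "1.5 0 0 0 0 0 10" --pt "2 0 -0.1 0 0 0 10" --pt "2.5 0 -0.1 0 0 0 10" --pt "3 0 -0.1 0 0 0 10"

```text
clock: 16.9
tcp_pos: [0.5405, 0.0248, 0.0472]
orientation: [-3.099, -0.514, 0.009]
contact_force: [-7.7, -3.0, 1.9]
grip_width: 0.0149
gripper_force: 59.3
```

```bash
sed -i "s/,o\['grip_width'\].round(4)//" top.py; python3 top.py
```

```text
body n 4268 z 0.0744 lx [0.0666 0.0833] ly [-0.0173  0.0148]
[0.5407 0.0249 0.0472] tool F [-8.37  0.6  -1.3 ] tilt [-0.0055 -0.0011] 16.95
```

Request:
step_arm --pt "0.5 0 0 0 0 0 10" --pt "1 0 0 0 0 0 10" --pt "1.5 0 0 0 0 0 10" --pt "2 0 0 0 0 0 10" --pt "2.5 0 0 0 0 0 10" --pt "3 0 0 0 0 0 10"

```text
clock: 17.55
tcp_pos: [0.5461, 0.027, 0.0476]
orientation: [-3.099, -0.516, 0.001]
contact_force: [-2.8, -1.4, -5.4]
grip_width: 0.0152
gripper_force: 58.3
```

Request:
step_arm --pt "0.5 0 0 0 0 0 10" --pt "1 0 0 0 0 0 10" --pt "1.5 0 0 0 0 0 10" --pt "2 0 0 0 0 0 10"

```text
clock: 17.95
tcp_pos: [0.5495, 0.0278, 0.0485]
orientation: [3.099, 0.516, 0.003]
contact_force: [-0.6, -0.4, -1.1]
grip_width: 0.0152
gripper_force: 58.6
```

```bash
python3 top.py
```

```text
body n 3944 z 0.0835 lx [0.0602 0.0746] ly [-0.0172  0.0149]
[0.5494 0.0278 0.0484] tool F [-0.56  0.68  1.03] tilt [0.0018 0.0003] 18.0
```

The clip has let go: the body top is now about 83 mm high, up about 14 mm, and the push has dropped. I'll withdraw the wedge straight back.

Request:
step_arm --pt "-4 0 0 0 0 0 10" --pt "-12 0 -0.5 0 0 0 10" --pt "-24 0 -0.5 0 0 0 10" --pt "-40 0 -1 0 0 0 10" --pt "-58 0 -3 0 0 0 10" --pt "-75 0 -20 0 0 0 10" --pt "-78 0 -50 0 0 0 10" --pt "-78 0 -72 0 0 0 10"

```text
clock: 18.8
tcp_pos: [0.4724, 0.0013, 0.1208]
orientation: [-3.099, -0.513, 0.002]
contact_force: [1.0, -0.1, -1.5]
grip_width: 0.0155
gripper_force: 58.7
```

```bash
python3 shift.py now; python3 - <<'E'
from h import *
to(.4792,.2707,.12,11)
E
```

```text
now well 614 [0.0759 0.096  0.1313] clip 206 [ 0.0069 -0.0048  0.0802] [0.0202 0.018  0.0861] well 766 [0.0794 0.1093 0.1351] clip 153 [ 0.0134 -0.0031  0.0795] [0.0215 0.0167 0.0857]
[0.4752 0.002  0.1222] tool F [ 0.54 -0.5   1.01] 18.9
row [  90.6 -253.     2.7] [-0.0007 -0.0046  0.1369] clock 18.9 F [ 0.35  0.65 -1.01] yaw 18.85 p [0.4752 0.002  0.1222] tilt [ 0.0046 -0.0004]
```

Request:
step_arm --pt "14 -38 2 0 0 0 10" --pt "29 -80 2 0 0 0.05 10" --pt "44 -122 2 0 0 0.08 10" --pt "59 -164 2 0 0 0.11 10" --pt "73 -204 2 0 0 0.137 10" --pt "85 -238 2 0 0 0.137 10" --pt "90.5 -253 2 0 -0.004 0.137 10" --pt "90.5 -253 2 0 -0.004 0.137 10"

```text
clock: 19.7
tcp_pos: [0.4772, 0.2731, 0.1169]
orientation: [3.126, 0.309, -0.008]
contact_force: [-0.7, -0.5, -2.0]
grip_width: 0.0156
gripper_force: 58.8
```

```bash
python3 - <<'E'
from h import *
to(.4792,.2707,.0182,11)
E
```

```text
row [ 2.   2.7 98.7] [0.0003 0.005  0.0051] clock 19.7 F [-0.65 -0.51 -2.  ] yaw 11.29 p [0.4772 0.2731 0.1169] tilt [-0.005   0.0002]
```

Request:
step_arm --pt "2 2 35 0 0.005 0 10" --pt "2 2 70 0 0.005 0 10" --pt "2 2 88 0 0.005 0 10" --pt "2 2 95 0 0.005 0 10" --pt "2 2 98 0 0.005 0 10" --pt "2 2 98.5 0 0.005 0 10" --pt "2 2 98.5 0 0.005 0 10"

```text
clock: 20.4
tcp_pos: [0.481, 0.2692, 0.0204]
orientation: [-3.126, -0.301, -0.004]
contact_force: [-0.2, 0.1, -1.6]
grip_width: 0.015
gripper_force: 58.9
```

Request:
step_arm --pt "0 0 0 0 0 0 20" --pt "0 0 0 0 0 0 35" --pt "0 0 0 0 0 0 50" --pt "0 0 0 0 0 0 50" --pt "0 0 -20 0 0 0 50" --pt "0 0 -60 0 0 0 60" --pt "0 0 -105 0 0 0 60" --pt "0 0 -145 0 0 0 60"

```text
clock: 21.2
tcp_pos: [0.4801, 0.269, 0.1663]
orientation: [3.127, 0.302, 0.002]
contact_force: [0.4, 1.2, 0.5]
grip_width: 0.0598
gripper_force: 0.0
```

```bash
cat > fin.py <<'E'
from h import *
f=grab('wrist','wf'); C=cloud(f);X,Y,Z=C[...,0],C[...,1],C[...,2]
P=C[(X>.43)&(X<.53)&(Y>.2)&(Y<.335)&(Z>.03)&(Z<.06)]
print('wedge',len(P),np.median(P,0).round(4)); 
P=P[P[:,2]>.045]
if len(P)>9: print(cv2.minAreaRect(P[:,:2].astype(np.float32)))
for n in('side','scene'):
    f=grab(n,n+'f');C=cloud(f);X,Y,Z=C[...,0],C[...,1],C[...,2]
    B=C[(X>.58)&(X<.65)&(Y>.01)&(Y<.09)&(Z>.068)&(Z<.0875)&(f['image'].max(2)<75)]
    if len(B): print(n,'clip body',len(B),B.mean(0).round(4),B[:,2].max(),cv2.minAreaRect(B[:,:2].astype(np.float32)))
    T=C[(X>.33)&(X<.53)&(Y>-.38)&(Y<-.19)&(Z>.016)&(Z<.03)]; print(n,'tray',len(T),cv2.minAreaRect(T[:,:2].astype(np.float32)))
    F=C[(X>.40)&(X<.46)&(Y>-.31)&(Y<-.25)];print('floor',np.median(F[:,2]))
to(.6115,.0507,.17,19)
print('J',r.get_obs()['joints'].round(2))
E
python3 fin.py
```

```text
wedge 845 [0.482  0.2707 0.0526]
((0.4797102212905884, 0.27016177773475647), (0.03927084058523178, 0.015177188441157341), 10.776406288146973)
side clip body 173 [0.6093 0.0462 0.0801] 0.08530895585241287 ((0.61162269115448, 0.04885021969676018), (0.02131618931889534, 0.033948883414268494), 20.483823776245117)
side tray 1136 ((0.43122386932373047, -0.2797660529613495), (0.11210571229457855, 0.1311192363500595), 84.63710021972656)
floor 0.003849646110211803
scene clip body 112 [0.6154 0.0487 0.0795] 0.08410952307447611 ((0.613057553768158, 0.048728618770837784), (0.02025577984750271, 0.03299867734313011), 17.85691261291504)
scene tray 255 ((0.4324743449687958, -0.2804960310459137), (0.11188945174217224, 0.13644497096538544), 84.77780151367188)
floor 0.002214512525357883
row [ 85.4 240.4  -3. ] [-0.0025 -0.006  -0.1387] clock 21.35 F [-1.1  -0.29  0.15] yaw 11.05 p [0.4816 0.2703 0.1672] tilt [ 0.0058 -0.0029]
J [-1.14  0.4   0.66  1.95 -0.32  0.88 -1.7 ]
```

The wedge lies flat on the bench (grip top 52.6 mm) well clear of the module. Now I'll go over the clip.

Request:
step_arm --pt "14 40 0 0 0 0 60" --pt "30 84 0 0 0 -0.05 60" --pt "46 128 0 0 0 -0.1 60" --pt "61 172 0 0 0 -0.139 60" --pt "75 212 0 0 0 -0.139 60" --pt "85 240 0 0 -0.006 -0.139 60" --pt "85 240 0 0 -0.006 -0.139 60" --pt "85 240 0 0 -0.006 -0.139 60"

```text
clock: 22.15
tcp_pos: [0.6088, 0.0495, 0.1634]
orientation: [3.098, 0.516, -0.011]
contact_force: [-0.5, 1.1, -0.7]
grip_width: 0.06
gripper_force: 0.0
```

```bash
python3 - <<'E'
from h import *
f=grab('wrist','w9'); C=cloud(f);X,Y,Z=C[...,0],C[...,1],C[...,2]
p,R,o=pose();L=(C-p)@R
m=(X>.57)&(X<.66)&(Y>0)&(Y<.1)&(Z>.074)&(Z<.09)
B=C[m];print(len(B),np.median(B[:,2]),cv2.minAreaRect(B[:,:2].astype(np.float32)),L[m].min(0).round(4),L[m].max(0).round(4))
to(.612,.0495,.0600,19)
E
```

```text
1144 0.08333042260091096 ((0.6115704774856567, 0.05039919912815094), (0.018910661339759827, 0.03385888785123825), 19.41669464111328) [-0.0062 -0.0153  0.0776] [0.0128 0.0185 0.0893]
row [  3.6   2.6 103.4] [-0.0011  0.0071  0.0008] clock 22.2 F [-0.29  0.37 -0.19] yaw 19.04 p [0.6085 0.0509 0.1634] tilt [-0.0071 -0.0011]
```

Request:
step_arm --pt "2.6 1.6 40 0 0.007 0 60" --pt "2.6 1.6 75 0 0.007 0 60" --pt "2.6 1.6 95 0 0.007 0 60" --pt "2.6 1.6 102 0 0.007 0 60" --pt "2.6 1.6 104 0 0.007 0 60" --pt "2.6 1.6 104 0 0.007 0 60" --pt "2.6 1.6 104 0 0.007 0 60"

```text
clock: 22.9
tcp_pos: [0.6128, 0.0496, 0.0619]
orientation: [-3.098, -0.519, -0.006]
contact_force: [0.2, -0.0, -0.8]
grip_width: 0.0597
gripper_force: 0.0
```

Request:
step_arm --grip_force 30 --pt "0 0 0 0 0 0 45" --pt "0 0 0 0 0 0 38" --pt "0 0 0 0 0 0 33" --pt "0 0 0 0 0 0 28" --pt "0 0 0 0 0 0 28" --pt "0 0 0 0 0 0 28" --pt "0 0 0 0 0 0 28"

```text
clock: 23.6
tcp_pos: [0.6124, 0.0493, 0.0611]
orientation: [-3.098, -0.519, -0.004]
contact_force: [-0.9, -0.6, 4.7]
grip_width: 0.0335
gripper_force: 31.4
```

Request:
step_arm --pt "0 0 -5 0 0 0 28" --pt "0 0 -20 0 0 0 28" --pt "0 0 -45 0 0 0 28" --pt "0 0 -62 0 0 0 28" --pt "-10 9 -64 0 0 0 28" --pt "-35 32 -64 0 0 0 28" --pt "-65 59 -64 0 0 0 28" --pt "-95 87 -64 0 0 0 28"

```text
clock: 24.4
tcp_pos: [0.5481, -0.0658, 0.124]
orientation: [-3.098, -0.519, -0.001]
contact_force: [-0.5, -0.9, 0.3]
grip_width: 0.0335
gripper_force: 30.8
```

```bash
python3 - <<'E'
from h import *
to(.432,-.28,.12,19)
f=r.grab_frame('wrist');C=cloud(f);p,R,o=pose();L=(C-p)@R
m=(abs(L[...,0])<.03)&(abs(L[...,1])<.035)&(L[...,2]>-.04)&(L[...,2]<.05);print(m.sum(),np.percentile(L[m],[2,50,98],axis=0).round(3),o['grip_width'],o['gripper_force'])
E
```

```text
row [-179.6  164.6    3.9] [-0.0002 -0.0004  0.0005] clock 24.4 F [-0.52 -0.87  0.26] yaw 19.03 p [ 0.5481 -0.0658  0.124 ] tilt [ 0.0004 -0.0002]
6887 [[-0.003 -0.033 -0.039]
 [ 0.012 -0.006 -0.022]
 [ 0.018  0.021  0.011]] 0.033061868807371664 30.751414597034454
```

Request:
step_arm --pt "-30 28 0 0 0 0 28" --pt "-62 57 0 0 0 0 28" --pt "-94 86 0 0 0 0 28" --pt "-126 115 0 0 0 0 28" --pt "-155 142 0 0 0 0 28" --pt "-174 159 0 0 0 0 28" --pt "-179.5 164.5 0 0 0 0 28" --pt "-179.5 164.5 0 0 0 0 28"

```text
clock: 25.25
tcp_pos: [0.4328, -0.279, 0.1239]
orientation: [-3.099, -0.514, -0.002]
contact_force: [-0.2, 0.5, -0.5]
grip_width: 0.0332
gripper_force: 30.8
```

```bash
python3 - <<'E'
from h import *
to(.432,-.28,.018,19)
f=grab('side','sideT');C=cloud(f);X,Y,Z=C[...,0],C[...,1],C[...,2]
m=(X>.36)&(X<.5)&(Y>-.36)&(Y<-.2)&(Z>.06)&(Z<.12); v,u=np.nonzero(m)
# lowest points of held clip
P=C[m];print(len(P),np.percentile(P[:,2],[0,1,5,50]).round(4),r.get_obs()['grip_width'])
E
```

```text
row [ -1.2   0.8 105.9] [-0.0005 -0.0013 -0.0029] clock 25.25 F [-0.23  0.5  -0.53] yaw 18.83 p [ 0.4328 -0.279   0.1239] tilt [ 0.0013 -0.0005]
186 [0.1096 0.1101 0.1114 0.1142] 0.03319131397939899
```

Request:
step_arm --pt "0 0 30 0 0 0 28" --pt "0 0 65 0 0 0 28" --pt "0 0 88 0 0 0 28" --pt "0 0 97 0 0 0 28" --pt "0 0 101 0 0 0 28" --pt "0 0 103 0 0 0 28" --pt "0 0 104 0 0 0 28" --pt "0 0 104 0 0 0 28"

```text
clock: 26.1
tcp_pos: [0.4351, -0.2782, 0.0208]
orientation: [3.098, 0.519, 0.005]
contact_force: [-0.5, 0.9, -0.4]
grip_width: 0.0334
gripper_force: 30.7
```

Request:
step_arm --pt "0 0 0.7 0 0 0 28" --pt "0 0 1.4 0 0 0 28" --pt "0 0 1.4 0 0 0 28"

```text
clock: 26.4
tcp_pos: [0.4345, -0.278, 0.0188]
orientation: [-3.098, -0.519, -0.003]
contact_force: [0.5, 0.9, -0.7]
grip_width: 0.0332
gripper_force: 30.7
```

Request:
step_arm --pt "0 0 0.5 0 0 0 28" --pt "0 0 0.8 0 0 0 28" --pt "0 0 0.8 0 0 0 28"

```text
clock: 26.7
tcp_pos: [0.4344, -0.278, 0.0178]
orientation: [-3.098, -0.519, -0.003]
contact_force: [0.3, 0.2, -0.7]
grip_width: 0.0336
gripper_force: 30.7
```

Request:
step_arm --pt "0 0 0.5 0 0 0 28" --pt "0 0 1 0 0 0 28" --pt "0 0 1 0 0 0 28"

```text
clock: 27.0
tcp_pos: [0.4345, -0.278, 0.0171]
orientation: [-3.098, -0.518, -0.004]
contact_force: [-0.5, 0.2, 4.4]
grip_width: 0.0335
gripper_force: 31.3
```

Touched the tray floor (about 5 N). I'll release gently.

Request:
step_arm --pt "0 0 0 0 0 0 37" --pt "0 0 0 0 0 0 42" --pt "0 0 0 0 0 0 50" --pt "0 0 0 0 0 0 54" --pt "0 0 0 0 0 0 54" --pt "0 0 -15 0 0 0 54" --pt "0 0 -50 0 0 0 54" --pt "0 0 -95 0 0 0 54"

```text
clock: 27.8
tcp_pos: [0.433, -0.2776, 0.1126]
orientation: [-3.097, -0.518, 0.002]
contact_force: [1.2, -0.2, 0.2]
grip_width: 0.054
gripper_force: 0.0
```

Request:
step_arm --pt "0 0 -40 0 0 0 60" --pt "0 0 -60 0 0 0 60" --pt "0 0 -60 0 0 0 60" --pt "0 0 -60 0 0 0 60"

```text
clock: 28.2
tcp_pos: [0.4342, -0.2778, 0.1724]
orientation: [-3.098, -0.519, -0.005]
contact_force: [0.0, 0.8, 0.1]
grip_width: 0.0598
gripper_force: 0.0
```

```bash
python3 - <<'E'
from h import *
for n in('wrist','side','scene'):
    f=grab(n,n+'E');C=cloud(f);X,Y,Z=C[...,0],C[...,1],C[...,2]
    m=(X>.36)&(X<.5)&(Y>-.35)&(Y<-.21)&(f['image'].max(2)<60)&(Z<.06); P=C[m]
    if len(P): print(n,'clip dark',len(P),np.median(P,0).round(4),P.max(0).round(3))
    w=C[(X>.43)&(X<.53)&(Y>.2)&(Y<.335)&(Z>.045)&(Z<.06)]
    if len(w): print(n,'wedge',len(w),w.mean(0).round(4))
    b=C[(X>.64)&(X<.78)&(Y>-.4)&(Y<-.2)&(Z>.03)&(Z<.14)]; t=C[(X>.56)&(X<.72)&(Y>.2)&(Y<.4)&(Z>.04)&(Z<.06)]
    print(n,'bottle',len(b),b.mean(0).round(4) if len(b) else '','box',t.mean(0).round(4) if len(t) else '')
for n in('side0','scene0'):
    C=cloud(dict(np.load(f'/tmp/{n}.npz')));X,Y,Z=C[...,0],C[...,1],C[...,2]
    b=C[(X>.64)&(X<.78)&(Y>-.4)&(Y<-.2)&(Z>.03)&(Z<.14)]; t=C[(X>.56)&(X<.72)&(Y>.2)&(Y<.4)&(Z>.04)&(Z<.06)];print(n,'bottle',len(b),b.mean(0).round(4),'box',t.mean(0).round(4))
E
```

```text
wrist clip dark 553 [ 0.4361 -0.2762  0.0389] [ 0.448 -0.259  0.041]
wrist bottle 0  box 
side clip dark 336 [ 0.4316 -0.2796  0.0381] [ 0.447 -0.26   0.042]
side wedge 114 [0.4778 0.266  0.051 ]
side bottle 2016 [ 0.6626 -0.3122  0.0812] box [0.6413 0.2918 0.0469]
scene clip dark 63 [ 0.4387 -0.2773  0.0362] [ 0.45  -0.261  0.04 ]
scene wedge 73 [0.482  0.268  0.0502]
scene bottle 931 [ 0.6929 -0.2987  0.0827] box [0.6497 0.298  0.0446]
side0 bottle 2012 [ 0.6627 -0.3123  0.0813] box [0.6413 0.2915 0.0469]
scene0 bottle 926 [ 0.693  -0.2988  0.0832] box [0.6497 0.2979 0.0447]
```

The clip stands in the tray with its body top at about 38 mm, so the centre is at about 32 mm. The wedge is flat on the bench and the bystanders haven't moved.

```bash
python3 -c "
from bench import r
print(r.hand_in())"
```

```text
the job is handed in; nothing more can be done
None
```

The job is handed in, but no verdict came back: by my last camera check the clip stands in the tray, the wedge lies flat on the bench clear of the module, and the bottle and tip box are where they were.

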